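Hang the full stock pail on the scale

ROBOT

A 7-joint arm with a two-finger parallel gripper is mounted at the origin on the work surface. World frame = base frame: x ahead of the robot, y to its left, z up, the work surface at z = 0. Lengths are in m, angles in rad, forces in N, time in s.
With the tool pointing down it reaches from about 0.4 to 0.925 m from the base axis. Payload 5.6 kg.
Tool frame: the origin (TCP) lies at the centre of the arm's flange, where the gripper is bolted on; the fingertips stand 173 mm ahead of it and the grasp point (between the pads) lies 155 mm ahead of it; z points along the fingers, y is the line along which they close (so a half turn about z gives the same grasp; the last joint's range is limited). The gripper opens to 85 mm and grips with 20 to 120 N. Pads are 22 mm wide; open, the fingers measure 114 mm over their backs; the gripper's body (76 mm by 85 mm) begins 54 mm behind the grasp point. The pads swing forward as they close: fully open they stand 13 mm farther back than shut.
Start: joints at [1.293, 0.468, -0.012, 1.603, 0.006, 1.071, -0.056], TCP at [0.151, -0.632, 0.405] pointing down, gripper open.
Joint ranges: [-2.53, 2.53], [-0.31, 2.02], [-1.57, 1.55], [0.28, 2.44], [-1.29, 4.43], [0.15, 1.84], [-2.92, 2.92]. Speed limits (rad/s): [2.57, 2.57, 3.14, 3.14, 3.14, 3.14, 3.14].

INTERFACE

Orientations are given as a rotation vector (axis times angle).
In Python, from workcell import env, capture gives the robot as it stands. The module is installed in compiled form; this text tells all that it offers.
- The arm moves only by the shell command python3 -m creep 'ROWS' [OPENING] [FORCE]. ROWS is a JSON object of lists of equal length, an entry for each row: "slide": the shift along the tool's x, y, z in cm, a list of three; "angular": the turn, a rotation vector about the tool's x, y, z in degrees, a list of three. In form: {"slide": [[x, y, z], ...], "angular": [[wx, wy, wz], ...]}. A call has 1 to 10 rows; each row shifts and turns the commanded pose from where the row before left it, along the tool's axes as they then stand; what a row does not reach is not made up. A row lasts 1/10 s, in which the tool goes at most 50 mm and 8.59 degrees, less where a joint would pass 70% of its speed; a pose out of reach is approached as far as the arm can. A call is refused whole if a number of a shift passes 5 or a number of a turn 8.59, either way. A call with a gripper value outside its range is refused whole. OPENING is the finger opening in cm, from 0 to 8.54, set as the call begins (- or left out, the last holds). The fingers move at their own pace and stop on an object; FORCE is the grip in N (left out, the last holds). Time passes only in rows, so rows that do not move let the fingers close. It gives the time, the measured TCP pose, the force, the opening and the grip force at its end, in the units of the state.
- env.sense(): the state, without advancing time (a new reading comes with each control period).
- capture(name): name is "scene" or "top"; returns a dict with "image" (480x640x3 uint8, red, green, blue), "fx", "fy", "cx", "cy" (pixels), "k1" (the pictures are not rectified: a ray, as slopes to the right and down, at radius r is drawn at 1 + k1 r^2 times it, then the intrinsics apply), "view" (4x4, takes a point from world to camera coordinates). Camera axes: x right, y up, looking along -z (the intrinsics and any distortion apply to the point x, -y, -z); pixel columns grow to the right and rows downward; lengths in m; the calibration is good to about 2 mm. A picture is of the moment at which its call begins. There is no depth.
- env.close_job(): hands the job in; it is judged then, once.
The state is a dict: "t": time; "joint_positions": joint angles; "qd": joint speeds; "effort": joint torques, N m; "position": TCP position; "ee_rot": TCP orientation; "contact_force": force on the tool from outside, world axes, zero at the start; "moment": the same for the moment, N m; "width": opening from 0.0 (shut) to 1.0 (fully open); "gripper_force": force on a finger pad.
Only numpy, scipy, OpenCV 4.12 (cv2) and the standard library are available. Lean on these libraries where they do the work, as an engineer would, in place of code of your own. Each camera call takes 0.05 s, during which the arm holds its last target. There are 200 camera calls.

TASK

One of the two identical lidded pails still has stock in it, the other is empty; only their weight tells them apart. Raise the full one's folded bail and hang that pail by it over both prongs of the scale's hook, clear of the table and at rest, and leave the empty pail standing upright on the table. Do not tip a pail over or disturb the tin, bottle and carton.

Things in the scene. Friction and masses are not known exactly. Their poses are not given: they have to be found in the camera images.
- pail_a: closed white plastic pail, grey lid, 97 mm tall, 100 mm wide at the rim (lid 106), 86 at the foot; looks just like the other. Empty about 0.2 kg, full 0.5 to 0.7 kg; either may be the full one. Origin: centre of the underside, z up. Its bail turns about the pail's y axis, 80 mm above the underside, on side lugs; folded it sticks out towards the pail's -x
- bar_a (a point): middle of the grip bar of pail_a's bail, on the bar's axis, 72 mm from the hinge axis. The bail is a U of 8 mm wire 120 mm wide; its straight bar runs along the point's y for 96 mm, with a black sleeve 36 mm long, 12 mm thick in the middle. Folded level, the sleeve clears the lid's edge by only 13 mm; upright, the bar is 152 mm above the pail's underside, 55 mm above the lid
- bail_a (a joint): angle of pail_a's bail in rad: 0 = folded level towards the pail's -x, 1.57 = upright, 3.0 = folded to the other side. Stiff pivots (about 0.02 N m): it stays where it is put
- pail_b: closed white plastic pail, grey lid, 97 mm tall, 100 mm wide at the rim (lid 106), 86 at the foot; looks just like the other. Empty about 0.2 kg, full 0.5 to 0.7 kg; either may be the full one. Origin: centre of the underside, z up. Its bail turns about the pail's y axis, 80 mm above the underside, on side lugs; folded it sticks out towards the pail's -x
- bar_b (a point): middle of the grip bar of pail_b's bail, on the bar's axis, 72 mm from the hinge axis. The bail is a U of 8 mm wire 120 mm wide; its straight bar runs along the point's y for 96 mm, with a black sleeve 36 mm long, 12 mm thick in the middle. Folded level, the sleeve clears the lid's edge by only 13 mm; upright, the bar is 152 mm above the pail's underside, 55 mm above the lid
- bail_b (a joint): angle of pail_b's bail in rad: 0 = folded level towards the pail's -x, 1.57 = upright, 3.0 = folded to the other side. Stiff pivots (about 0.02 N m): it stays where it is put
- hook_seat (a point): where the axis of a bail bar rests, along the point's y, midway between the scale hook's two parallel 8 mm prongs (60 mm apart along y); 250 mm above the table when unloaded. From the dip here (prong tops 4 mm lower) the prongs rise towards the point's -x to free tips 28 mm away, 18 mm above this point, and towards +x to 16 mm above at 35 mm. Prongs point to -x, tips free
- scale_hook (a joint): how far the sprung hook is pulled down, in m (0 to 0.065): 0 with nothing hung, then about 0.065 m per kg hung (spring 150 N/m), so about 13 mm for the empty pail and 33 mm or more for the full one
- scale: fixed hanging-scale stand: base plate 140 x 120 x 12 mm, steel post, grey dial head up to 360 mm. Origin under the post at table height; x points from hook to post; the hook seat is 120 mm to -x. Behind the seat: hook plate after 80 mm, dial head after 97 mm, post after 105 mm. A bar is brought in from -x above the prong tips, then lowered
- tin: bystander: food tin, 90 mm wide, 110 mm tall, origin at the centre of its underside
- flask: bystander: plastic bottle, 64 mm wide, 150 mm tall, origin at the centre of its underside
- carton: bystander: small cardboard box 60 x 130 x 35 mm lying flat, origin at the centre of its underside
Not all that is in view belongs to the job. What is shaped like the pail_a but orange or red is not meant.

How it is judged:
By the outcome, as a careful person would: the job done as asked, in the order asked, and still so for the second after the job is handed in, with the robot touching nothing.
It also fails if it takes over 72 s, if anything falls off the work surface, if the arm or the gripper's body presses on something with over 40 N, if the wrist force passes 120 N, or if a joint passes its speed limit or range.

## Working session

There is one attempt and no reset: what is moved stays moved. The work goes in short steps, Python scripts to look and compute and a shell command to move; the robot and the scene stay as the last step left them, time stands still between calls to the robot, and variables do not carry over. Pictures are saved under pics/ and viewed, at most 10 in all, crops included, and the job is handed in when it is done.

```bash
mkdir -p pics; python3 - <<'E'
from workcell import env,capture
import cv2
s=env.sense();print({k:s[k] for k in('t','position','ee_rot','contact_force','width')})
for n in('scene','top'):
    c=capture(n);cv2.imwrite(f'pics/{n}0.png',c['image'][:,:,::-1]);print(n,c['fx'],c['fy'],c['cx'],c['cy'],c['k1']);print(c['view'])
E
```

```text
{'t': 0.0, 'position': array([ 0.15112206, -0.6319187 ,  0.40375282]), 'ee_rot': array([-3.11823618e+00, -3.67692771e-01,  4.81241157e-04]), 'contact_force': array([ 0.59950939, -0.45793998,  0.81689608]), 'width': 0.9981073557587349}
scene 519.596838578964 519.596838578964 316.91363419177804 240.89298184820728 -0.06827360635323437
[[ 0.45038586  0.89272666 -0.01384548 -0.32506527]
 [-0.6686581   0.34753699  0.65735408  0.24916286]
 [ 0.59164932 -0.28680509  0.75345466 -2.05230036]
 [ 0.          0.          0.          1.        ]]
top 467.42719314416985 467.42719314416985 319.15342527580435 244.20448239142283 0.032136743824023734
[[ 2.08038673e-02 -9.99783575e-01 -5.33961094e-05  3.89188993e-02]
 [ 9.98313377e-01  2.07703796e-02  5.42124802e-02 -5.69033958e-01]
 [-5.41996382e-02 -1.18113530e-03  9.98529421e-01 -1.44439535e+00]
 [ 0.00000000e+00  0.00000000e+00  0.00000000e+00  1.00000000e+00]]
```

View pics/scene0.png

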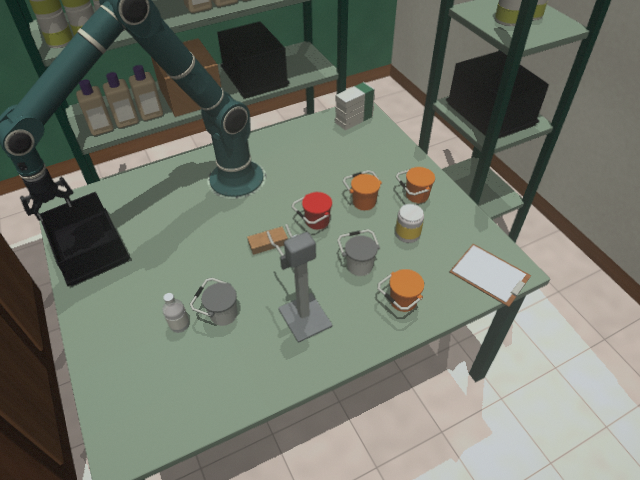

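View pics/top0.png

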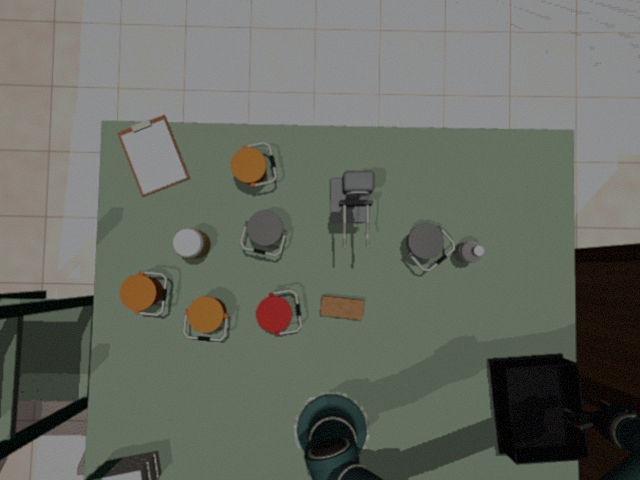

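The two grey-lidded pails are in top at (266,230) and (426,242), and in scene at (360,252) and (217,302). The orange and red ones are lookalikes and not meant. The scale's prongs are at (343/368,245) in top. Next I confirm this in one enlarged crop.

```bash
cat > h.py <<'E'
import numpy as np,cv2
from workcell import env,capture
def ray(c,u,v):
    x=(u-c['cx'])/c['fx'];y=(v-c['cy'])/c['fy'];rd=np.hypot(x,y);r=rd
    for _ in range(20): r=rd/(1+c['k1']*r*r)
    k=r/rd if rd else 1
    V=c['view'];R=V[:3,:3];o=-R.T@V[:3,3]
    return o,R.T@np.array([x*k,-y*k,-1.])
def at(c,u,v,z):
    o,d=ray(c,u,v);return o+d*(z-o[2])/d[2]
def proj(c,p):
    q=c['view'][:3,:3]@np.array(p)+c['view'][:3,3];x,y=q[0]/-q[2],-q[1]/-q[2]
    k=1+c['k1']*(x*x+y*y);return np.array([c['fx']*x*k+c['cx'],c['fy']*y*k+c['cy']])
def tri(ca,a,cb,b):
    o1,d1=ray(ca,*a);o2,d2=ray(cb,*b)
    s=np.linalg.lstsq(np.c_[d1,-d2],o2-o1,rcond=None)[0];p,q=o1+s[0]*d1,o2+s[1]*d2
    return (p+q)/2,np.linalg.norm(p-q)
def crop(c,x0,y0,x1,y1,k,name):
    cv2.imwrite('pics/'+name,cv2.resize(c['image'][y0:y1,x0:x1,::-1],None,fx=k,fy=k,interpolation=cv2.INTER_CUBIC))
def say():
    s=env.sense();from scipy.spatial.transform import Rotation as R
    M=R.from_rotvec(s['ee_rot']).as_matrix();print('t',round(s['t'],2),'tcp',s['position'].round(4),'grasp',(s['position']+.155*M[:,2]).round(4));print('R',M.round(3).tolist());print('F',s['contact_force'].round(2),'M',s['moment'].round(2),'w',round(s['width'],3),'gf',s['gripper_force'],'q',s['joint_positions'].round(2))
    return s,M
E
python3 - <<'E'
from h import *
c=capture('top');crop(c,230,160,490,280,3,'topc.png')
for n,u,v,z in(('L',266,230,.097),('R',426,242,.097),('tip1',343,245,.268),('tip2',368.5,245,.268),('post',357,180,.36)):print(n,at(c,u,v,z).round(4))
E
```

```text
L [0.6024 0.2084 0.097 ]
R [ 0.5767 -0.2637  0.097 ]
tip1 [ 0.5536 -0.0111  0.268 ]
tip2 [ 0.555  -0.0769  0.268 ]
post [ 0.7056 -0.0373  0.36  ]
```

View pics/topc.png

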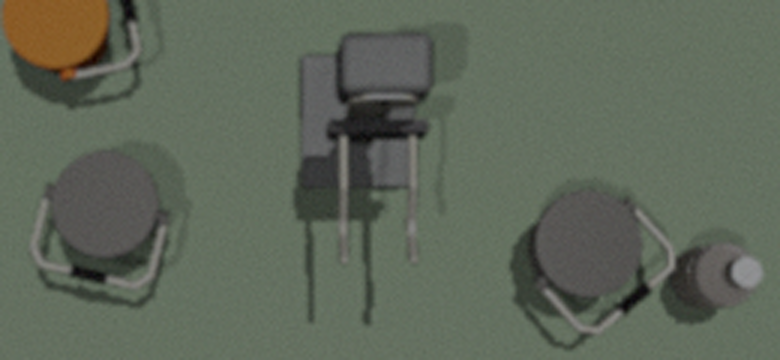

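The crop confirms the two grey-lidded pails:
- **Left pail:** lid at (265,228), sleeve at (259.3,251.3).
- **Right pail:** lid at (426,241), sleeve at (441.7,259.3), close to the bottle.
- **Scale:** prong tips at (344.7,247.3) and (367.7,247.3).

```bash
python3 - <<'E'
from h import *
c=capture('top');d=capture('scene')
P=lambda x,y:(230+x/3,160+y/3)
for n,l,s in(('L',P(105,204),P(88,274)),('R',P(588,243),P(635,298))):
    a=at(c,*l,.097);b=at(c,*s,.084);v=(b-a)[:2];print(n,a.round(4),b.round(4),'len',np.hypot(*v).round(4),'bail dir deg',np.degrees(np.arctan2(v[1],v[0])).round(1),'scene px lid',proj(d,a).round(1),'sleeve',proj(d,b).round(1))
for z,q in((.266,P(344,261)),(.266,P(413,261)),(.262,P(344,137)),(.262,P(413,137))):print(at(c,*q,z).round(4),proj(d,at(c,*q,z)).round(1))
crop(d,180,200,400,350,3.6,'sc.png')
say()
E
```

```text
L [0.6083 0.2115 0.097 ] [0.5395 0.228  0.084 ] len 0.0707 bail dir deg 166.5 scene px lid [359.1 247.2] sleeve [352.9 234. ]
R [ 0.5797 -0.2637  0.097 ] [ 0.527  -0.3134  0.084 ] len 0.0724 bail dir deg -136.7 scene px lid [217.1 296.1] sleeve [196.8 292. ]
[ 0.5486 -0.0156  0.266 ] [284.3 223.2]
[ 0.5499 -0.0751  0.266 ] [265.8 230.5]
[ 0.6566 -0.0139  0.262 ] [300.8 248.9]
[ 0.6579 -0.0738  0.262 ] [281.6 256.8]
t 0.25 tcp [ 0.1511 -0.6321  0.4042] grasp [ 0.1511 -0.6319  0.2492]
R [[0.973, 0.233, -0.0], [0.233, -0.973, 0.001], [-0.0, -0.001, -1.0]]
F [ 0.46  0.91 -0.85] M [-0.    0.06  0.02] w 1.005 gf 0.0 q [ 1.29  0.47 -0.01  1.6   0.01  1.07 -0.06]
```

View pics/sc.png

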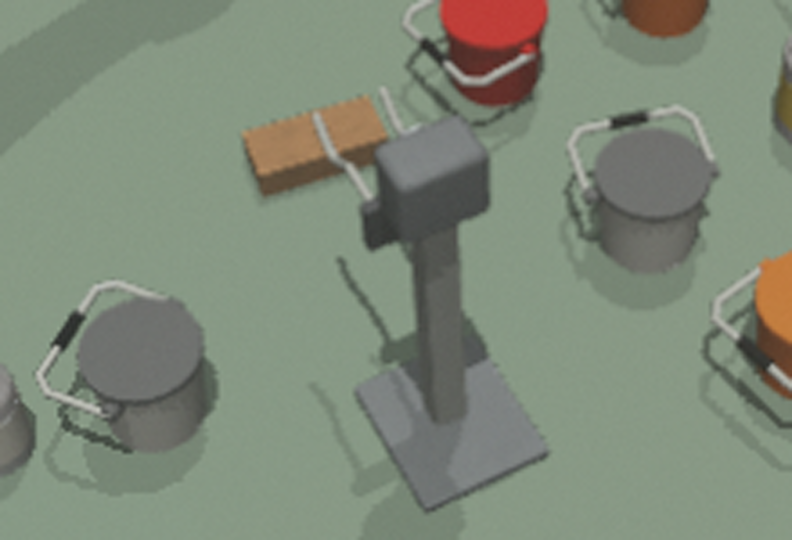

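```bash
python3 -m creep '{"slide":[[2,-2.5,-2],[2.5,-3.2,-1.5],[2.8,-3.3,-1],[2.8,-3.3,-1],[2.8,-3.3,-1],[2.8,-3.3,-1],[2.8,-3.3,-1],[2.8,-3.3,-1],[2.8,-3.3,-1],[2.8,-3.3,-1]],"angular":[[0,0,0],[0,0,0],[0,0,0],[0,0,0],[0,0,0],[0,0,0],[0,0,0],[0,0,0],[0,0,0],[0,0,0]]}' 0 40; python3 -c "from h import *;say()"
```

```text
t: 1.25
position: [0.3385, -0.2555, 0.5203]
ee_rot: [3.119, 0.368, 0.0]
contact_force: [1.5, 0.0, 0.5]
width: -0.003
gripper_force: 0.0
t 1.25 tcp [ 0.3385 -0.2555  0.5203] grasp [ 0.3386 -0.2557  0.3653]
R [[0.973, 0.232, 0.0], [0.232, -0.973, -0.001], [0.0, 0.001, -1.0]]
F [1.51 0.03 0.52] M [0.01 0.01 0.04] w -0.003 gf 0.0 q [ 0.87 -0.02 -0.3   1.95 -0.01  1.21 -0.76]
```

```bash
cat >> h.py <<'E'
from scipy.spatial.transform import Rotation as Ro
def plan(p,px_deg,tilt,n,flip=1,turns=None):
    """how far: target tcp p; tool y along px_deg (pail +x), z tilted by tilt deg towards it"""
    s=env.sense();R0=Ro.from_rotvec(s['ee_rot']);a=np.radians(px_deg);t=np.radians(tilt)
    u=np.array([np.cos(a),np.sin(a),0]);z=np.sin(t)*u+np.array([0,0,-np.cos(t)]);y=flip*(np.cos(t)*u+np.array([0,0,np.sin(t)]));x=np.cross(y,z)
    R1=Ro.from_matrix(np.c_[x,y,z]);w=(R0.inv()*R1).as_rotvec(degrees=True);d=(np.array(p)-s['position'])/n*100
    print('dist cm',np.linalg.norm(d).round(2),'turn/row',(w/n).round(2))
    for i in range(n):
        R=R0*Ro.from_rotvec(w/n*i,degrees=True);print(R.inv().apply(d).round(1).tolist(),end=',')
    print()
E
python3 -c "
from h import *
plan([.42,.26,.35],-13.5,0,14)"
```

```text
dist cm 3.92 turn/row [ 0.   0.  -4.5]
[1.4, -3.4, 1.2],[1.7, -3.3, 1.2],[1.9, -3.2, 1.2],[2.2, -3.0, 1.2],[2.4, -2.8, 1.2],[2.6, -2.6, 1.2],[2.8, -2.4, 1.2],[3.0, -2.2, 1.2],[3.2, -2.0, 1.2],[3.3, -1.7, 1.2],[3.4, -1.4, 1.2],[3.5, -1.2, 1.2],[3.6, -0.9, 1.2],[3.7, -0.6, 1.2],
```

```bash
python3 -m creep '{"slide":[[1.4,-3.4,0],[1.7,-3.3,0.5],[1.9,-3.2,1.2],[2.2,-3,1.2],[2.4,-2.8,1.2],[2.6,-2.6,1.2],[2.8,-2.4,1.2],[3,-2.2,1.2],[3.2,-2,1.2],[3.3,-1.7,1.2]],"angular":[[0,0,-4.5],[0,0,-4.5],[0,0,-4.5],[0,0,-4.5],[0,0,-4.5],[0,0,-4.5],[0,0,-4.5],[0,0,-4.5],[0,0,-4.5],[0,0,-4.5]]}' ; python3 -c "
from h import *
say();plan([.43,.256,.33],-13.5,30,7)"
```

```text
t: 2.25
position: [0.3954, 0.1105, 0.4185]
ee_rot: [2.739, 1.537, 0.001]
contact_force: [1.2, -0.3, -0.8]
width: -0.002
gripper_force: 0.0
t 2.25 tcp [0.3954 0.1105 0.4185] grasp [0.3956 0.1104 0.2635]
R [[0.521, 0.854, 0.001], [0.854, -0.521, -0.0], [0.0, 0.001, -1.0]]
F [ 1.21 -0.35 -0.75] M [-0.05 -0.01  0.02] w -0.002 gf 0.0 q [ 0.4   0.1  -0.79  2.1   0.09  0.97 -0.98]
dist cm 2.48 turn/row [-4.24  0.67 -2.5 ]
[2.0, -0.7, 1.3],[2.0, -0.7, 1.2],[2.1, -0.7, 1.2],[2.1, -0.7, 1.2],[2.1, -0.7, 1.2],[2.1, -0.7, 1.1],[2.1, -0.6, 1.1],
```

```bash
python3 -m creep '{"slide":[[2,-0.7,1.3],[2,-0.7,1.2],[2.1,-0.7,1.2],[2.1,-0.7,1.2],[2.1,-0.7,1.2],[2.1,-0.7,1.1],[2.1,-0.6,1.1]],"angular":[[-4.24,0.67,-2.5],[-4.24,0.67,-2.5],[-4.24,0.67,-2.5],[-4.24,0.67,-2.5],[-4.24,0.67,-2.5],[-4.24,0.67,-2.5],[-4.24,0.67,-2.5]]}' ; python3 -c "
from h import *
say();plan([.408,.261,.209],-13.5,30,4)"
```

```text
t: 2.95
position: [0.4288, 0.2559, 0.3297]
ee_rot: [2.116, 1.667, 0.449]
contact_force: [1.6, -0.8, -0.8]
width: 0.0
gripper_force: 0.0
t 2.95 tcp [0.4288 0.2559 0.3297] grasp [0.5044 0.2378 0.1956]
R [[0.234, 0.841, 0.488], [0.972, -0.202, -0.117], [0.0, 0.502, -0.865]]
F [ 1.55 -0.79 -0.79] M [0.04 0.46 0.01] w 0.0 gf 0.0 q [-0.17  0.35 -0.64  2.12  1.09  0.74 -1.83]
dist cm 3.06 turn/row [ 0.03  0.   -0.01]
[0.0, -2.0, 2.3],[0.0, -2.0, 2.3],[0.0, -2.0, 2.3],[0.0, -2.0, 2.3],
```

```bash
python3 -m creep '{"slide":[[0,-2,2.3],[0,-2,2.3],[0,-2,2.3],[0,-2,2.3],[0,1.4,0.8],[0,1.4,0.8],[0,0,0]],"angular":[[0,0,0],[0,0,0],[0,0,0],[0,0,0],[0,0,0],[0,0,0],[0,0,0]]}' ; python3 - <<'E'
from h import *
say()
a=capture('scene');b=capture('top')
A=cv2.resize(a['image'][190:310,300:420],(400,400),interpolation=cv2.INTER_CUBIC);B=cv2.resize(b['image'][180:300,200:320],(400,400),interpolation=cv2.INTER_CUBIC)
cv2.imwrite('pics/p5.png',np.hstack([A,B])[:,:,::-1])
E
```

```text
t: 3.65
position: [0.4389, 0.2523, 0.2104]
ee_rot: [2.121, 1.663, 0.445]
contact_force: [1.0, -0.2, 0.6]
width: -0.004
gripper_force: 0.0
t 3.65 tcp [0.4389 0.2523 0.2104] grasp [0.5142 0.2338 0.0762]
R [[0.239, 0.841, 0.485], [0.971, -0.207, -0.119], [0.0, 0.5, -0.866]]
F [ 1.   -0.25  0.65] M [0.12 0.55 0.01] w -0.004 gf 0.0 q [-0.28  0.58 -0.5   2.16  1.47  0.67 -2.22]
```

View pics/p5.png

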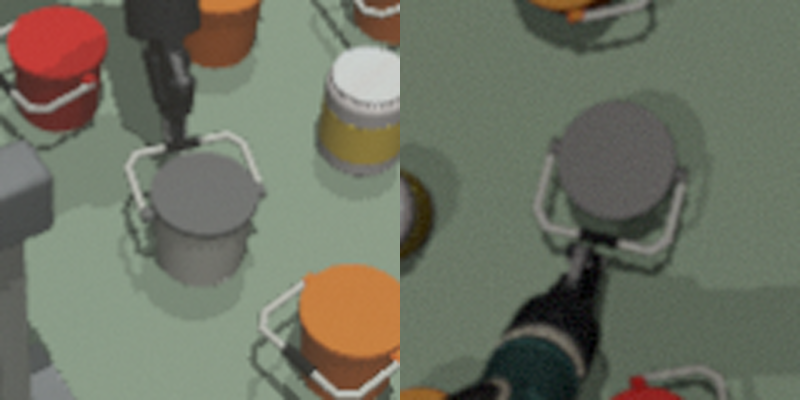

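The closed fingers sit just outside and under the left pail's sleeve (scene panel (178,145), top panel (598,240)). The pail has not moved. Now I raise the bail along its arc.

```bash
python3 -m creep '{"slide":[[0,0.6,-0.75],[0,0.6,-0.75],[0,1.5,-1.15],[0,1.7,-0.7],[0,1.85,-0.25],[0,1.85,0.25],[0,1.75,0.7],[0,0.3,0.2],[0,0,0]],"angular":[[0,0,0],[0,0,0],[0,0,0],[0,0,0],[0,0,0],[0,0,0],[0,0,0],[0,0,0],[0,0,0]]}' ; python3 - <<'E'
from h import *
say()
a=capture('scene');b=capture('top')
A=cv2.resize(a['image'][190:310,300:420],(400,400),interpolation=cv2.INTER_CUBIC);B=cv2.resize(b['image'][180:300,200:320],(400,400),interpolation=cv2.INTER_CUBIC)
cv2.imwrite('pics/p6.png',np.hstack([A,B])[:,:,::-1])
E
```

```text
t: 4.65
position: [0.5103, 0.2351, 0.2823]
ee_rot: [2.12, 1.667, 0.445]
contact_force: [-0.5, 0.9, 0.7]
width: -0.001
gripper_force: 0.0
t 4.65 tcp [0.5103 0.2351 0.2823] grasp [0.5854 0.2168 0.1479]
R [[0.236, 0.842, 0.484], [0.972, -0.205, -0.117], [0.0, 0.498, -0.867]]
F [-0.45  0.88  0.67] M [0.09 0.53 0.05] w -0.001 gf 0.0 q [-0.15  0.5  -0.53  2.02  1.22  0.67 -1.82]
```

View pics/p6.png

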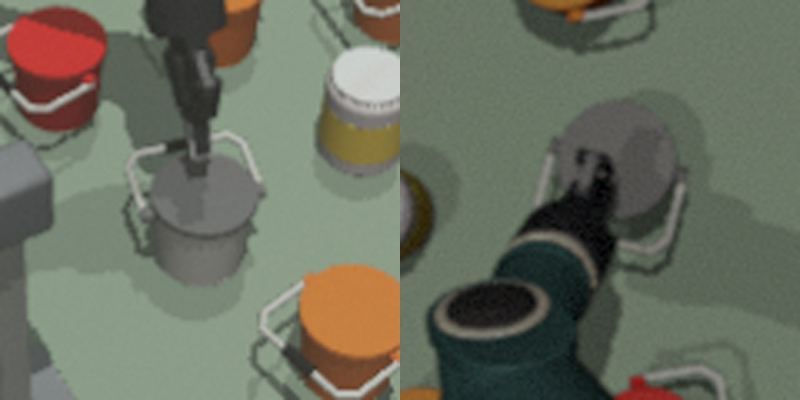

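The bail is still folded: the tapered fingers passed outside the sleeve and are now above the lid, with the pail undisturbed. I'll back out, go lower, and put the tips properly under the bar.

```bash
python3 -c "
from h import *
u=np.array([.972,-.233,0]);b=np.array([.538,.230,0])
plan(b-.122*u+[0,0,.2823],-13.5,30,3)"
python3 -m creep '{"slide":[[0,-2.5,-1.4],[0,-2.5,-1.4],[0,-2.8,-1.6],[0,0,0]],"angular":[[0,0,0],[0,0,0],[0,0,0],[0,0,0]]}' ;python3 -c "
from h import *
u=np.array([.972,-.233,0]);b=np.array([.538,.230,0])
plan(b-.1165*u+[0,0,.203],-13.5,30,3)
plan(b-.085*u+[0,0,.203],-13.5,30,1)"
```

```text
dist cm 3.1 turn/row [-0.05  0.01 -0.02]
[0.0, -2.7, -1.6],[0.0, -2.7, -1.6],[0.0, -2.7, -1.6],
t: 5.15
position: [0.4191, 0.2579, 0.2812]
ee_rot: [2.115, 1.677, 0.445]
contact_force: [0.3, 0.1, -0.0]
width: 0.003
gripper_force: 0.0
dist cm 2.61 turn/row [-0.07 -0.04  0.1 ]
[0.0, -1.1, 2.4],[0.0, -1.1, 2.4],[0.0, -1.1, 2.4],
dist cm 8.66 turn/row [-0.22 -0.11  0.29]
[0.0, -0.7, 8.6],
```

```bash
python3 -m creep '{"slide":[[0,-1.1,2.4],[0,-1.1,2.4],[0,-1.1,2.4],[0,1.35,0.8],[0,1.35,0.8],[0,0.6,-0.75],[0,0.6,-0.75],[0,1.5,-1.15],[0,1.7,-0.7],[0,0,0]],"angular":[[0,0,0],[0,0,0],[0,0,0],[0,0,0],[0,0,0],[0,0,0],[0,0,0],[0,0,0],[0,0,0],[0,0,0]]}' ; python3 - <<'E'
from h import *
say()
a=capture('scene');b=capture('top')
A=cv2.resize(a['image'][190:310,300:420],(400,400),interpolation=cv2.INTER_CUBIC);B=cv2.resize(b['image'][180:300,200:320],(400,400),interpolation=cv2.INTER_CUBIC)
cv2.imwrite('pics/p7.png',np.hstack([A,B])[:,:,::-1])
E
```

```text
t: 6.15
position: [0.4832, 0.2422, 0.2549]
ee_rot: [2.12, 1.664, 0.45]
contact_force: [-1.0, 0.8, -0.1]
width: -0.0
gripper_force: 0.4
t 6.15 tcp [0.4832 0.2422 0.2549] grasp [0.5588 0.2241 0.1208]
R [[0.237, 0.84, 0.487], [0.972, -0.206, -0.117], [0.002, 0.501, -0.865]]
F [-0.97  0.8  -0.13] M [0.15 0.64 0.02] w -0.0 gf 0.3817244991660118 q [-0.21  0.52 -0.5   2.08  1.31  0.65 -1.97]
```

View pics/p7.png

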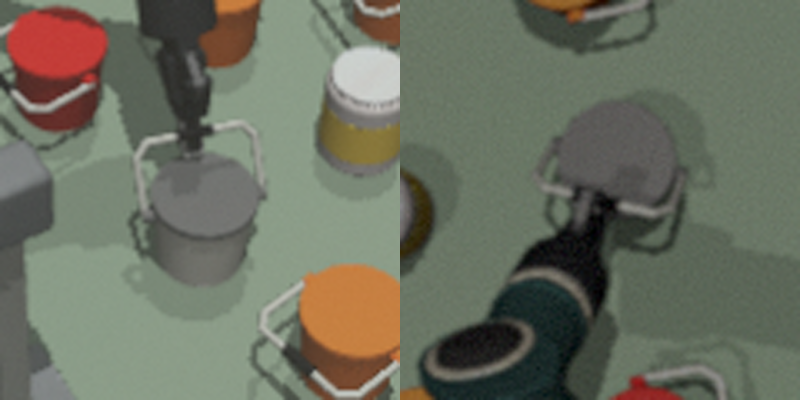

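The bail now stands at about 45°, with the bar at (195,140) in the scene panel. Continuing to upright.

```bash
python3 -m creep '{"slide":[[0,1.85,-0.25],[0,1.85,0.25],[0,1.75,0.7],[0,0,0],[0,-2.6,-1.5],[0,-2.6,-1.5],[0,-2,-4],[0,-2,-4]],"angular":[[0,0,0],[0,0,0],[0,0,0],[0,0,0],[0,0,0],[0,0,0],[0,0,0],[0,0,0]]}' ; python3 - <<'E'
from h import *
say()
a=capture('scene');b=capture('top')
A=cv2.resize(a['image'][190:310,300:420],(400,400),interpolation=cv2.INTER_CUBIC);B=cv2.resize(b['image'][180:300,200:320],(400,400),interpolation=cv2.INTER_CUBIC)
cv2.imwrite('pics/p8.png',np.hstack([A,B])[:,:,::-1])
u=np.array([.972,-.233,0]);o=np.array([.608,.213,.08])
for f in(60,75,90,105):
    f=np.radians(f);p=o+.072*(-np.cos(f)*u+[0,0,np.sin(f)])
    print((proj(a,p)-[300,190])*400/120,(proj(b,p)-[200,180])*400/120+[400,0])
E
```

```text
t: 7.05
position: [0.3979, 0.2618, 0.3227]
ee_rot: [2.119, 1.67, 0.44]
contact_force: [-0.4, 0.6, 1.4]
width: -0.003
gripper_force: 0.0
t 7.05 tcp [0.3979 0.2618 0.3227] grasp [0.4726 0.2434 0.1881]
R [[0.235, 0.844, 0.482], [0.972, -0.202, -0.119], [-0.003, 0.496, -0.868]]
F [-0.39  0.55  1.43] M [0.2 0.5 0. ] w -0.003 gf 0.0 q [-0.23  0.33 -0.63  2.17  1.08  0.74 -1.89]
[189.81262896 131.75904024] [597.85762074 196.10235489]
[195.22158072 139.72121131] [602.0801359  175.86789689]
[200.87438401 152.15165594] [607.41035483 154.51355275]
[206.3532491  168.23132233] [613.43100207 133.72118255]
```

View pics/p8.png

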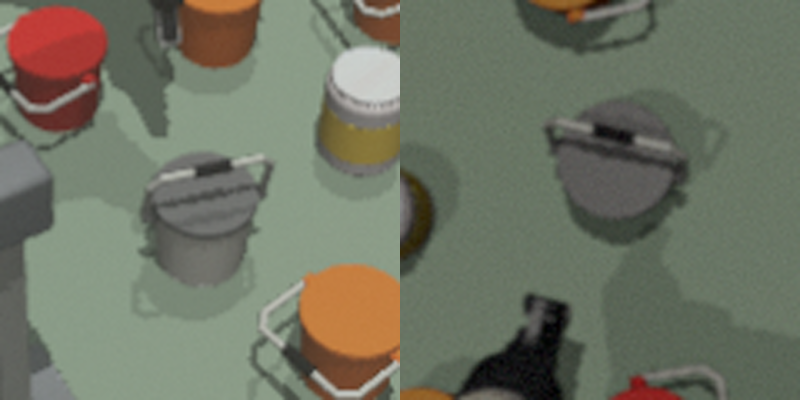

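The bail is slightly past upright, at about 105°: sleeve at scene panel (213,167) and top panel (614,132). The pail has not moved. I'll grip with the tool tilted to match, then rotate the bail to vertical.

```bash
python3 - <<'E'
from h import *
a=capture('scene');b=capture('top')
k=120/400
s,e=tri(a,(300+213*k,190+167*k),b,(200+214*k,180+132*k));print('sleeve tri',s.round(4),e)
print('top only',at(b,200+214*k,180+132*k,.152).round(4))
bar=s; 
u=np.array([.972,-.233,0]);z=np.sin(np.radians(-15))*u+np.array([0,0,-np.cos(np.radians(15))])
print('grasp tcp',(bar-.155*z).round(4))
plan(bar-.235*z,-13.5,-15,10)
E
```

```text
sleeve tri [0.6286 0.2108 0.152 ] 0.006151179810562121
top only [0.6273 0.2079 0.152 ]
grasp tcp [0.6676 0.2014 0.3018]
dist cm 3.01 turn/row [ 4.5  0.  -0. ]
[0.0, 2.8, 1.0],[0.0, 2.9, 0.8],[0.0, 3.0, 0.5],[0.0, 3.0, 0.3],[0.0, 3.0, 0.1],[0.0, 3.0, -0.2],[0.0, 3.0, -0.4],[0.0, 2.9, -0.6],[0.0, 2.9, -0.9],[0.0, 2.8, -1.1],
```

```bash
python3 -m creep '{"slide":[[0,2.8,0],[0,2.9,0],[0,3,0.5],[0,3,0.3],[0,3,0.1],[0,3,-0.2],[0,3,-0.4],[0,2.9,-0.6],[0,2.9,-0.9],[0,2.8,-1.1]],"angular":[[4.5,0,0],[4.5,0,0],[4.5,0,0],[4.5,0,0],[4.5,0,0],[4.5,0,0],[4.5,0,0],[4.5,0,0],[4.5,0,0],[4.5,0,0]]}' 5 40; python3 - <<'E'
from h import *
say()
u=np.array([.972,-.233,0]);z=np.sin(np.radians(-15))*u+np.array([0,0,-np.cos(np.radians(15))])
plan(np.array([.628,.2095,.15])-.155*z,-13.5,-15,4)
E
```

```text
t: 8.25
position: [0.6816, 0.192, 0.3928]
ee_rot: [-2.299, -1.803, 0.247]
contact_force: [0.2, 0.7, 0.3]
width: 0.581
gripper_force: 0.0
t 8.25 tcp [0.6816 0.192  0.3928] grasp [0.6416 0.2014 0.2434]
R [[0.238, 0.936, -0.258], [0.971, -0.231, 0.061], [-0.003, -0.265, -0.964]]
F [0.19 0.71 0.26] M [-0.03 -0.28  0.05] w 0.581 gf 0.0 q [ 0.15  0.78 -0.77  1.32  0.33  1.43 -0.84]
dist cm 2.36 turn/row [-0.1   0.02 -0.08]
[0.1, 0.2, 2.4],[0.1, 0.2, 2.4],[0.1, 0.2, 2.4],[0.1, 0.2, 2.4],
```

```bash
python3 -m creep '{"slide":[[0.1,0.2,2.4],[0.1,0.2,2.4],[0.1,0.2,2.4],[0.1,0.2,2.3],[0,0,0]],"angular":[[0,0,0],[0,0,0],[0,0,0],[0,0,0],[0,0,0]]}' ; python3 -m creep '{"slide":[[0,0,0],[0,0,0],[0,0,0],[0,0,0],[0,0,0],[0,0,0]],"angular":[[0,0,0],[0,0,0],[0,0,0],[0,0,0],[0,0,0],[0,0,0]]}' 0 60; python3 - <<'E'
from h import *
s,M=say()
u=np.array([.972,-.233,0]);g=s['position']+.155*M[:,2]
plan(g-.019*u+[0,0,.002]+[0,0,.155],-13.5,0,4)
E
```

```text
t: 8.75
position: [0.6631, 0.2005, 0.2955]
ee_rot: [-2.298, -1.805, 0.253]
contact_force: [0.5, -0.9, -0.5]
width: 0.588
gripper_force: 0.0
t: 9.35
position: [0.6648, 0.2019, 0.3029]
ee_rot: [-2.301, -1.809, 0.236]
contact_force: [1.6, -0.5, 4.6]
width: 0.117
gripper_force: 58.8
t 9.35 tcp [0.6648 0.2019 0.3029] grasp [0.626  0.2115 0.1531]
R [[0.236, 0.939, -0.25], [0.972, -0.228, 0.062], [0.001, -0.258, -0.966]]
F [ 1.63 -0.49  4.63] M [-0.14 -0.32  0.05] w 0.117 gf 58.79681646823883 q [ 0.13  0.84 -0.74  1.43  0.38  1.26 -0.87]
dist cm 1.49 turn/row [-3.74 -0.02 -0.04]
[0.0, -1.5, 0.2],[0.0, -1.5, 0.1],[0.0, -1.5, 0.0],[0.0, -1.5, -0.1],
```

```bash
python3 -m creep '{"slide":[[0,-1.5,0.2],[0,-1.5,0.1],[0,-1.5,0],[0,-1.5,-0.1],[0,0,0],[0,0,0]],"angular":[[-3.75,0,0],[-3.75,0,0],[-3.75,0,0],[-3.75,0,0],[0,0,0],[0,0,0]]}' ; python3 -c "
from h import *
say()"; python3 -m creep '{"slide":[[0,0,-1],[0,0,-1.5],[0,0,-1.5],[0,0,0],[0,0,0],[0,0,0]],"angular":[[0,0,0],[0,0,0],[0,0,0],[0,0,0],[0,0,0],[0,0,0]]}' ; python3 -c "
from h import *
say()"
```

```text
t: 9.95
position: [0.6065, 0.2159, 0.3097]
ee_rot: [-2.468, -1.941, 0.002]
contact_force: [-0.8, -0.6, 3.8]
width: 0.115
gripper_force: 59.3
t 9.95 tcp [0.6065 0.2159 0.3097] grasp [0.6062 0.2159 0.1547]
R [[0.236, 0.972, -0.002], [0.972, -0.236, 0.0], [-0.0, -0.002, -1.0]]
F [-0.76 -0.65  3.77] M [ 0.05 -0.06  0.  ] w 0.115 gf 59.319655895233154 q [ 0.1   0.69 -0.71  1.66  0.51  0.99 -1.02]
t: 10.55
position: [0.6061, 0.2157, 0.3489]
ee_rot: [-2.469, -1.941, 0.003]
contact_force: [0.4, -0.9, -3.9]
width: 0.116
gripper_force: 58.6
t 10.55 tcp [0.6061 0.2157 0.3489] grasp [0.6057 0.2156 0.1939]
R [[0.236, 0.972, -0.002], [0.972, -0.236, -0.0], [-0.001, -0.002, -1.0]]
F [ 0.44 -0.91 -3.88] M [ 0.    0.01 -0.05] w 0.116 gf 58.63792419433594 q [ 0.12  0.64 -0.73  1.63  0.48  1.06 -1.  ]
```

```bash
for i in 1 2 3 4; do python3 -m creep '{"slide":[[0,0,0],[0,0,0]],"angular":[[0,0,0],[0,0,0]]}' | grep contact; done; python3 - <<'E'
from h import *
say()
a=capture('scene')
cv2.imwrite('pics/p9.png',cv2.resize(a['image'][150:310,280:440],(560,560),interpolation=cv2.INTER_CUBIC)[:,:,::-1])
E
```

```text
contact_force: [0.8, -0.4, -4.8]
contact_force: [0.1, 0.7, -5.4]
contact_force: [1.2, -0.9, -5.4]
contact_force: [0.6, -0.7, -5.4]
t 11.35 tcp [0.6063 0.216  0.3495] grasp [0.6061 0.2161 0.1945]
R [[0.236, 0.972, -0.001], [0.972, -0.236, 0.0], [0.0, -0.001, -1.0]]
F [ 0.65 -0.72 -5.35] M [ 0.06  0.02 -0.02] w 0.114 gf 58.639639019966125 q [ 0.11  0.64 -0.74  1.63  0.48  1.06 -1.  ]
```

View pics/p9.png

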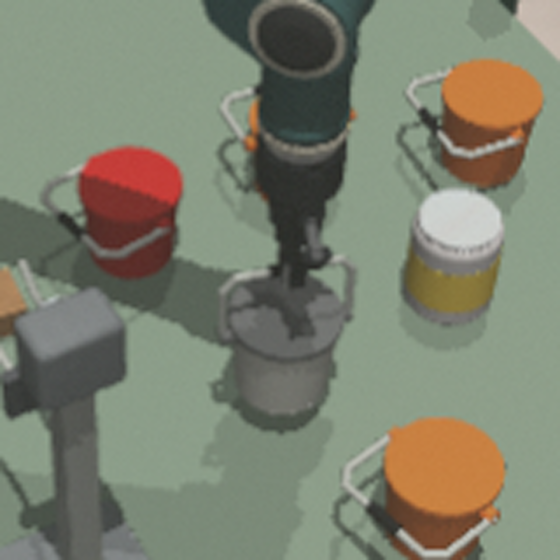

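It hangs upright, lifted clear, and weighs about 5.4 N (0.55 kg), so this is the full pail. I carry it round in front of the prong tips with the bar at z≈0.285, so the prongs fit between bar and lid.

```bash
python3 -c "
from h import *
plan([.48,.12,.441],.8,0,8)"
```

```text
dist cm 2.29 turn/row [-0.01 -0.   -1.8 ]
[-1.5, -1.3, -1.1],[-1.5, -1.3, -1.1],[-1.5, -1.3, -1.1],[-1.4, -1.4, -1.1],[-1.4, -1.4, -1.1],[-1.3, -1.5, -1.1],[-1.3, -1.5, -1.1],[-1.2, -1.6, -1.1],
```

```bash
python3 -m creep '{"slide":[[-0.7,-0.6,-1.1],[-1.2,-1,-1.3],[-1.5,-1.3,-1.3],[-1.5,-1.3,-1.2],[-1.5,-1.4,-1.1],[-1.5,-1.5,-1.1],[-1.5,-1.6,-1],[-1.2,-1.5,-0.7],[-0.6,-0.9,-0.3],[0,0,0]],"angular":[[0,0,-1],[0,0,-1.8],[0,0,-1.8],[0,0,-1.8],[0,0,-1.8],[0,0,-1.8],[0,0,-1.8],[0,0,-1.8],[0,0,-0.8],[0,0,0]]}' ; python3 -c "
from h import *
say();plan([.48,-.044,.4405],.8,0,8)"
```

```text
t: 12.4
position: [0.4809, 0.1173, 0.4417]
ee_rot: [2.206, 2.235, -0.003]
contact_force: [-0.3, -0.7, -4.5]
width: 0.118
gripper_force: 58.7
t 12.4 tcp [0.4809 0.1173 0.4417] grasp [0.4809 0.1169 0.2867]
R [[-0.013, 1.0, -0.0], [1.0, 0.013, -0.002], [-0.002, -0.0, -1.0]]
F [-0.31 -0.65 -4.49] M [ 0.07  0.03 -0.01] w 0.118 gf 58.655219078063965 q [ 0.5   0.31 -0.95  1.89  0.28  1.09 -0.55]
dist cm 2.02 turn/row [-0.    0.02 -0.01]
[-2.0, -0.0, 0.0],[-2.0, -0.0, 0.0],[-2.0, -0.0, 0.0],[-2.0, -0.0, 0.0],[-2.0, -0.0, 0.0],[-2.0, -0.0, 0.0],[-2.0, -0.0, 0.0],[-2.0, -0.0, 0.0],
```

```bash
python3 -m creep '{"slide":[[-1,0,0],[-2,0,0],[-2.2,0,0],[-2.5,0,0],[-2.5,0,0],[-2.5,0,0],[-2,0,0],[-1,0,0],[-0.4,0,0],[0,0,0]],"angular":[[0,0,0],[0,0,0],[0,0,0],[0,0,0],[0,0,0],[0,0,0],[0,0,0],[0,0,0],[0,0,0],[0,0,0]]}' ; python3 - <<'E'
from h import *
s,M=say()
a=capture('scene');b=capture('top')
A=cv2.resize(a['image'][170:290,210:330],(400,400),interpolation=cv2.INTER_CUBIC);B=cv2.resize(b['image'][180:300,300:420],(400,400),interpolation=cv2.INTER_CUBIC)
cv2.imwrite('pics/p10.png',np.hstack([A,B])[:,:,::-1])
g=s['position']+.155*M[:,2];x=M[:,0]
for w in(-.048,0,.048):print((proj(a,g+w*x)-[210,170])/.3,(proj(b,g+w*x)-[300,180])/.3+[400,0])
E
```

```text
t: 13.4
position: [0.4846, -0.0429, 0.4405]
ee_rot: [-2.205, -2.235, 0.0]
contact_force: [-1.1, 0.0, -5.2]
width: 0.12
gripper_force: 58.6
t 13.4 tcp [ 0.4846 -0.0429  0.4405] grasp [ 0.4844 -0.0427  0.2855]
R [[-0.013, 1.0, -0.001], [1.0, 0.013, 0.001], [0.001, -0.001, -1.0]]
F [-1.14  0.04 -5.19] M [ 0.06 -0.03 -0.01] w 0.12 gf 58.634934425354004 q [ 0.8   0.28 -0.9   1.91  0.24  1.07 -0.19]
[138.98519704 144.45869013] [647.55577693 307.66528661]
[188.77156876 125.98384819] [584.41135416 307.17613674]
[237.70214932 107.8482639 ] [521.30212826 306.69696374]
```

View pics/p10.png

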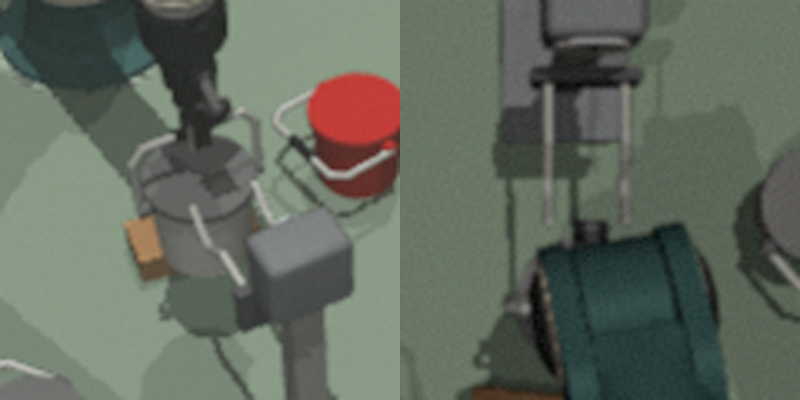

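The pail hangs level in front of the scale. The fingers at (590,232) are centred between the prong tips at (549,222) and (627,222), and the tips lie between bar height and lid height. Sliding in 9.3 cm.

```bash
python3 -m creep '{"slide":[[0,0.5,0],[0,1,0],[0,1.2,0],[0,1.3,0],[0,1.3,0],[0,1.2,0],[0,1.2,0],[0,1,0],[0,0.6,0],[0,0,0]],"angular":[[0,0,0],[0,0,0],[0,0,0],[0,0,0],[0,0,0],[0,0,0],[0,0,0],[0,0,0],[0,0,0],[0,0,0]]}' ; python3 -m creep '{"slide":[[0,0,0],[0,0,0],[0,0,0]],"angular":[[0,0,0],[0,0,0],[0,0,0]]}';python3 -c "
from h import *
say()"
```

```text
t: 14.5
position: [0.5781, -0.0418, 0.4403]
ee_rot: [-2.205, -2.235, -0.0]
contact_force: [-0.8, 0.4, -4.7]
width: 0.119
gripper_force: 58.6
t: 14.8
position: [0.5771, -0.0419, 0.4406]
ee_rot: [-2.206, -2.235, 0.001]
contact_force: [0.2, 0.4, -5.3]
width: 0.114
gripper_force: 58.7
t 14.8 tcp [ 0.5771 -0.0419  0.4406] grasp [ 0.5769 -0.0419  0.2856]
R [[-0.013, 1.0, -0.001], [1.0, 0.013, 0.0], [0.0, -0.001, -1.0]]
F [ 0.17  0.4  -5.27] M [-0.   -0.01  0.03] w 0.114 gf 58.66333723068237 q [ 0.65  0.45 -0.84  1.7   0.36  1.15 -0.28]
```

```bash
python3 -m creep '{"slide":[[0,0,0.7],[0,0,1],[0,0,1],[0,0,0.8],[0,0,0.5],[0,0,0.5],[0,0,0],[0,0,0]],"angular":[[0,0,0],[0,0,0],[0,0,0],[0,0,0],[0,0,0],[0,0,0],[0,0,0],[0,0,0]]}' ; python3 -m creep '{"slide":[[0,0,0.5],[0,0,0.5],[0,0,0],[0,0,0],[0,0,0]],"angular":[[0,0,0],[0,0,0],[0,0,0],[0,0,0],[0,0,0]]}';python3 -c "
from h import *
say()"
```

```text
t: 15.6
position: [0.5775, -0.0417, 0.3956]
ee_rot: [-2.206, -2.235, 0.001]
contact_force: [-1.1, -0.8, -2.5]
width: 0.114
gripper_force: 58.9
t: 16.1
position: [0.5776, -0.0417, 0.3857]
ee_rot: [-2.206, -2.236, -0.0]
contact_force: [0.1, -0.1, -2.6]
width: 0.116
gripper_force: 59.0
t 16.1 tcp [ 0.5776 -0.0417  0.3857] grasp [ 0.5775 -0.0416  0.2307]
R [[-0.013, 1.0, -0.0], [1.0, 0.013, 0.001], [0.001, -0.0, -1.0]]
F [ 0.13 -0.15 -2.56] M [ 0.11 -0.07  0.03] w 0.116 gf 59.013404846191406 q [ 0.62  0.51 -0.81  1.76  0.42  1.05 -0.32]
```

The hook is taking load as predicted: about 2.8 N at 19 mm. Lowering the rest.

```bash
python3 -m creep '{"slide":[[0,0,0.5],[0,0,0.5],[0,0,0.5],[0,0,0.2],[0,0,0],[0,0,0],[0,0,0]],"angular":[[0,0,0],[0,0,0],[0,0,0],[0,0,0],[0,0,0],[0,0,0],[0,0,0]]}' ;python3 -m creep '{"slide":[[0,0,0],[0,0,0],[0,0,0]],"angular":[[0,0,0],[0,0,0],[0,0,0]]}';python3 -c "
from h import *
say()"
```

```text
t: 16.8
position: [0.5776, -0.0417, 0.3687]
ee_rot: [-2.206, -2.236, -0.0]
contact_force: [2.1, 0.5, -0.1]
width: 0.117
gripper_force: 59.2
t: 17.1
position: [0.5775, -0.0417, 0.3687]
ee_rot: [-2.206, -2.236, -0.0]
contact_force: [4.2, 0.3, 0.5]
width: 0.115
gripper_force: 59.2
t 17.1 tcp [ 0.5775 -0.0417  0.3687] grasp [ 0.5775 -0.0416  0.2137]
R [[-0.013, 1.0, -0.0], [1.0, 0.013, 0.001], [0.001, -0.0, -1.0]]
F [4.24 0.28 0.55] M [ 0.24 -0.6   0.06] w 0.115 gf 59.19150352478027 q [ 0.61  0.53 -0.79  1.78  0.43  1.02 -0.33]
```

```bash
for i in 1 2; do python3 -m creep '{"slide":[[0,0,0],[0,0,0]],"angular":[[0,0,0],[0,0,0]]}'|grep contact; done; python3 -m creep '{"slide":[[0,0.2,0],[0,0.2,0],[0,0,0],[0,0,0]],"angular":[[0,0,0],[0,0,0],[0,0,0],[0,0,0]]}'; python3 -c "
from h import *
say()"
```

```text
contact_force: [3.9, 1.0, 1.0]
contact_force: [3.1, 1.6, 0.7]
t: 17.9
position: [0.5808, -0.042, 0.3679]
ee_rot: [-2.205, -2.234, 0.004]
contact_force: [-4.1, 0.1, 1.4]
width: 0.115
gripper_force: 59.3
t 17.9 tcp [ 0.5808 -0.042   0.3679] grasp [ 0.5802 -0.042   0.2129]
R [[-0.013, 1.0, -0.004], [1.0, 0.013, -0.0], [-0.0, -0.004, -1.0]]
F [-4.13  0.13  1.38] M [ 0.11  0.81 -0.01] w 0.115 gf 59.3050879240036 q [ 0.61  0.53 -0.79  1.77  0.44  1.03 -0.33]
```

The side force flips sign over 4 mm, so the bar is in the dip. I centre it, then open the gripper.

```bash
python3 -m creep '{"slide":[[0,-0.2,0],[0,0,0],[0,0,0]],"angular":[[0,0,0],[0,0,0],[0,0,0]]}'|grep contact; python3 -m creep '{"slide":[[0,0,0],[0,0,0],[0,0,0],[0,0,0],[0,0,0],[0,0,0],[0,0,0],[0,0,0]],"angular":[[0,0,0],[0,0,0],[0,0,0],[0,0,0],[0,0,0],[0,0,0],[0,0,0],[0,0,0]]}' 5 ; python3 -c "
from h import *
say()"
```

```text
contact_force: [1.5, -0.9, 0.7]
t: 19.0
position: [0.5794, -0.0418, 0.3684]
ee_rot: [-2.206, -2.235, 0.001]
contact_force: [-0.0, -0.6, 0.4]
width: 0.581
gripper_force: 0.0
t 19.0 tcp [ 0.5794 -0.0418  0.3684] grasp [ 0.5792 -0.0417  0.2134]
R [[-0.013, 1.0, -0.001], [1.0, 0.013, 0.0], [0.0, -0.001, -1.0]]
F [-0.02 -0.61  0.42] M [-0.03 -0.1   0.  ] w 0.581 gf 0.0 q [ 0.61  0.53 -0.79  1.77  0.43  1.03 -0.33]
```

```bash
python3 -m creep '{"slide":[[0,0,-0.6],[0,0,-1],[0,0,-1.5],[0,0,-2],[0,0,-2.5],[0,0,-3],[0,0,-3],[0,0,-3],[0,0,-2],[0,0,0]],"angular":[[0,0,0],[0,0,0],[0,0,0],[0,0,0],[0,0,0],[0,0,0],[0,0,0],[0,0,0],[0,0,0],[0,0,0]]}'; python3 -m creep '{"slide":[[0,-2,-1],[0,-3,-1],[0,-4,0],[0,-4,0],[0,-4,0],[0,-2,0],[0,0,0]],"angular":[[0,0,0],[0,0,0],[0,0,0],[0,0,0],[0,0,0],[0,0,0],[0,0,0]]}'
for i in 1 2; do python3 -m creep '{"slide":[[0,0,0],[0,0,0],[0,0,0],[0,0,0],[0,0,0],[0,0,0],[0,0,0],[0,0,0],[0,0,0],[0,0,0]],"angular":[[0,0,0],[0,0,0],[0,0,0],[0,0,0],[0,0,0],[0,0,0],[0,0,0],[0,0,0],[0,0,0],[0,0,0]]}'|grep -E '^t|pos'; done; python3 - <<'E'
from h import *
a=capture('scene');s0=cv2.imread('pics/scene0.png')
f=a['image'][:,:,::-1].astype(int)
# pail hanging: where should the lid centre / foot / bar be
S=np.array([.579,-.043,.214])
for n,dz in(('bar',0),('lid',-.055),('foot',-.152)):print(n,proj(a,S+[0,0,dz]).round(1))
import time
b=capture('scene');env.sense()
print('frame diff',np.abs(cv2.blur(a['image'],(3,3)).astype(int)-cv2.blur(b['image'],(3,3)))[180:320,210:330].mean())
# changes relative to start: blobs
m=(np.abs(cv2.blur(f.astype(np.uint8),(5,5)).astype(int)-cv2.blur(s0,(5,5))).max(2)>25).astype(np.uint8)
n,_,st,ce=cv2.connectedComponentsWithStats(m)
for i in range(1,n):
    if st[i,4]>40:print(st[i].tolist(),ce[i].round(0))
np.save('f1.npy',a['image'])
E
```

```text
t: 20.0
position: [0.5797, -0.041, 0.559]
ee_rot: [2.203, 2.233, 0.006]
contact_force: [0.1, 0.8, -0.7]
width: 0.585
gripper_force: 0.0
t: 20.7
position: [0.3875, -0.0438, 0.5746]
ee_rot: [2.208, 2.232, -0.006]
contact_force: [0.7, -0.1, 0.6]
width: 0.585
gripper_force: 0.0
t: 21.7
position: [0.3896, -0.0444, 0.5747]
t: 22.7
position: [0.3896, -0.0444, 0.5747]
bar [281.2 245. ]
lid [282.4 256.8]
foot [284.3 276.2]
frame diff 0.3563095238095238
[59, 0, 161, 107, 5472] [139.  46.]
[194, 0, 46, 25, 713] [213.  10.]
[101, 5, 11, 9, 48] [106.   9.]
[217, 17, 42, 56, 1641] [236.  47.]
[199, 42, 64, 124, 1611] [237. 105.]
[0, 60, 69, 74, 1107] [37. 93.]
[235, 80, 14, 7, 68] [242.  83.]
[17, 106, 36, 35, 414] [ 37. 122.]
[204, 129, 9, 10, 51] [208. 134.]
[4, 130, 26, 21, 120] [ 12. 136.]
[9, 134, 65, 87, 2409] [ 37. 179.]
[110, 161, 107, 67, 1978] [164. 189.]
[246, 169, 39, 87, 1338] [262. 209.]
[338, 230, 41, 47, 1290] [359. 255.]
[264, 252, 32, 45, 870] [280. 276.]
```

```bash
python3 - <<'E'
from h import *
a=capture('scene');b=capture('top')
S=np.array([.579,-.043,.214]);t=np.linspace(0,6.28,40)
for n,dz,r in(('lid',-.055,.053),('foot',-.152,.043)):
    for c in(a,b):
        q=np.array([proj(c,S+[r*np.cos(k),r*np.sin(k),dz]) for k in t]);print(n,q.min(0).round(0),q.max(0).round(0))
im=b['image'];t0=cv2.imread('pics/top0.png')
m=(np.abs(cv2.blur(im[:,:,::-1],(3,3)).astype(int)-cv2.blur(t0,(3,3))).max(2)>25).astype(np.uint8)
n,_,st,ce=cv2.connectedComponentsWithStats(m)
for i in range(1,n):
    if st[i,4]>40:print(st[i].tolist(),ce[i].round(0))
g=cv2.cvtColor(a['image'],cv2.COLOR_RGB2GRAY)
print(g[236:304:4,256:310:3])
E
```

```text
lid [265. 244.] [300. 271.]
lid [334. 220.] [371. 257.]
foot [271. 266.] [298. 287.]
foot [336. 226.] [364. 255.]
[243, 210, 44, 53, 1496] [265. 234.]
[347, 220, 10, 12, 84] [351. 226.]
[345, 222, 20, 42, 327] [357. 241.]
[334, 238, 18, 30, 332] [341. 255.]
[325, 246, 8, 13, 63] [329. 252.]
[302, 286, 109, 189, 9718] [361. 365.]
[332, 312, 10, 5, 43] [337. 314.]
[332, 415, 45, 65, 1141] [350. 452.]
[613, 414, 23, 14, 83] [624. 418.]
[379, 418, 116, 62, 3356] [437. 451.]
[287, 436, 26, 44, 594] [298. 464.]
[308, 449, 37, 31, 274] [324. 463.]
[[135 129 132 134 132 133 133 132 134 133 125 158 163 144 124 127 128 128]
 [135 134 137 135 170 130 135 133 104  78 110 129 130 130 128 128 129 131]
 [134 131 132 114  91 157  79  72  58  54 112 130 129 130 131 131 132 127]
 [ 79  76  74  79  78 164 173  96  82 111  66 118 134 132 129 119  91  79]
 [ 78  89 115 135 114  75 122 129 111  91  64  72 109  90  75  75  76  78]
 [140 146 141 111 111 113  83  99 163 100  60  66  75  75  76  75  73  75]
 [146 145 145  99  62  95  93  99 126 138  94  62  75  74  74  72  72  72]
 [146 145 145 101  98 105  98  82  82  95  80  60  74  74  75  74  80  72]
 [144 145 145 116  94  74  98 113  84  57  59  54  53  73  84  84  83 116]
 [147 145 146 146 147  97  93  89  79  60  59  56  54  74  79  82  83 102]
 [144 145 146 145 145 118  96 103 107  65  89 105 105  73  80  82  94 108]
 [145 145 145 145 145  93  94 104 108 109 103 107 102  77  88  96  95 101]
 [127 144 145 145 145  92  93 100 108 109 100 106  94  78  83  96  94  95]
 [126 146 146 146 146  92  79  78  78  76  76  76  76  73  75  96  95  97]
 [126 136 147 145 145 131 126  96  76  76  76  76  77  75  78  95  94  95]
 [127 138 145 144 130 125 129 126 127 127 120  88  76  78  77  95  95  96]
 [127 143 144 140 127 127 128 127 127 128  77  76  71  69  78  95  95  94]]
```

The hanging pail's silhouette matches the prediction (lid left edge at 265, foot bottom near row 288, so the underside is about 6 cm above the table). It is at rest, and the other pail and the bystanders show no change. Handing in.

```bash
python3 -c "
from workcell import env
print(env.close_job())"
```

```text
the job is handed in; nothing more can be done
None
```

The full pail (about 0.55 kg) hangs at rest by its raised bail in the dip of the scale's two prongs, clear of the table. The empty pail was not touched, and the job was handed in after about 23 s; no verdict came back.

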